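Square the storage box into the counter corner and put the bell on it

ROBOT

A 6-joint arm with a two-finger parallel gripper is mounted at the origin on a cart in front of the work surface, level with it; the furniture and walls round the work are solid. World frame = base frame: x ahead of the robot, y to its left, z up, the work surface at z = 0. Lengths are in m, angles in rad, forces in N, time in s.
With the tool pointing down it reaches from about 0.225 to 0.875 m from the base axis. Payload 3.4 kg.
Tool frame: the origin (TCP) lies midway between the tips of the shut fingers; the grasp point (between the pads) lies 19 mm behind it (pinch_z is the distance from the TCP to the grasp point, in m); z points along the fingers, y is the line along which they close (so a half turn about z gives the same grasp; the last joint's range is limited). The gripper opens to 85 mm and grips with 20 to 120 N. Pads are 22 mm wide; open, the fingers measure 114 mm over their backs; the gripper's body (76 mm by 85 mm) begins 54 mm behind the grasp point. The pads swing forward as they close: fully open they stand 13 mm farther back than shut.
Start: joints at [-1.35, 0.276, 1.505, -0, 1.361, -0.121], TCP at [0.193, -0.542, 0.231] pointing down, gripper open.
Joint ranges: [-2.89, 2.89], [-0.75, 2.08], [0.22, 2.7], [-1.18, 4.32], [0.11, 2.71], [-2.7, 2.7]. Speed limits (rad/s): [2.57, 2.57, 3.14, 3.14, 3.14, 3.14].

INTERFACE

Orientations are given as a unit quaternion [w, x, y, z].
In Python, from station import get_state, snapshot, camera_info, job_done, pinch_z gives the robot as it stands. The module is installed in compiled form; this text tells all that it offers.
- The arm moves only by the tool step_arm, never from a script. Its argument "targets" is a list of rows, each an object of numbers: "gripper": the closure in counts, from 0 (fully open) to 255 (shut); "x", "y", "z": the shift along the tool's x, y, z each as a share of 400 mm, from -1 to 1; "twist": the turn about the tool's z as a share of 4 degrees, from -1 to 1. In form: [{"gripper": .., "x": .., "y": .., "z": .., "twist": ..}, ...]. A call has exactly 5 rows; each row shifts and turns the commanded pose from where the row before left it, along the tool's axes as they then stand; what a row does not reach is not made up. A row lasts 1/12 s, in which the tool goes at most 41.7 mm and 7.16 degrees, less where a joint would pass 70% of its speed; a pose out of reach is approached as far as the arm can. A call with a number of a shift or a turn outside -1 to 1 is refused whole. A call with a gripper value outside its range is refused whole. The fingers move at their own pace and stop on an object; the grip force is fixed at half the most. Time passes only in rows, so rows that do not move let the fingers close, or fill a call up. It gives the time, the measured TCP pose, the force, the opening and the grip force at its end, in the units of the state.
- get_state(): the state, without advancing time (a new reading comes with each control period).
- snapshot(name): name is "scene" or "side" or "wrist"; returns the picture (384x512x3 uint8, red, green, blue); there is no depth.
- camera_info(name): a dict with "mtx" (3x3 intrinsics, pixels), "cam_to_world" (4x4, takes a point from camera to world coordinates). Camera axes: x right, y down, z forward; pixel columns grow to the right and rows downward; lengths in m; the calibration is good to about 2 mm. A picture is of the moment at which its call begins: read the wrist's pose just before it. camera_info takes no time and is no camera call; for the wrist camera it gives the pose at the moment of the call.
- job_done(): hands the job in; it is judged then, once.
The state is a dict: "clock": time; "qpos": joint angles; "dq": joint speeds; "effort": joint torques, N m; "ee_pos": TCP position; "orientation": TCP orientation; "wrist_force": force on the tool from outside, world axes, zero at the start; "ft_torque": the same for the moment, N m; "finger_gap": finger opening in m; "grip_force": force on a finger pad.
Only numpy, scipy, OpenCV 4.12 (cv2) and the standard library are available. Lean on these libraries where they do the work, as an engineer would, in place of code of your own. Each camera call takes 0.05 s, during which the arm holds its last target. There are 200 camera calls.

TASK

Push the closed wooden storage box fully home into the corner of the low wooden rails on the table, square and flush against both rails and with its brass card-holder front still facing out; the hand bell now standing in its way must end up standing upright on the middle of the box's lid. Do not knock the bell over, and leave the pepper mill, the glass tumbler and the candle tin as they stand.

Things in the scene. Friction and masses are not known exactly. Their poses are not given: they have to be found in the camera images.
- corner_fence: Fixed L-shaped fence of two light wooden rails, each 18 mm thick, 30 mm high and 180 mm long inside the corner. Origin: the inner corner at table height. The box belongs on the -x, -y side: one rail's inner face is the plane x = 0 (running from y = 0 to y = -180 mm), the other's is the plane y = 0 (running from x = 0 to x = -180 mm). z is up. It stands at a different place and yaw each time.
- storage_box: Loose closed dark wooden box, 167 (x) by 164 (y) by 112 mm high, 0.5 to 0.9 kg, too wide to grasp, lid fixed, flat top. Origin: centre of its underside; sides at x = -82.5 and +84.5, y = -82 and +82 mm. Card holder on its -x face; its +x face belongs on the fence's x = 0 rail, its +y face on the y = 0 rail. Starts 10-12 cm short of the first and 2-6 cm short of the second, up to 0.25 rad askew.
- bell_mid (a point): Centre, half-way up (50 mm above its base), of the loose brass hand bell, 100 mm high, 62 mm across at the bottom, 0.24 kg, round about the vertical, with an upright handle 17 mm thick from 46 to 100 mm above its base; pick it up by the handle from above. It stands in the corner between the box and the x = 0 rail. Its z axis points up.
- mill_mid (a point): Bystander: centre (81 mm up) of the dark wooden pepper mill, 55 mm across, 162 mm high, loose. One bystander stands behind each rail and one near the free end of the y = 0 rail, beside the box; which is where changes. Leave it.
- glass_mid (a point): Bystander: centre (50 mm up) of the pink glass tumbler, 69 mm across, 100 mm high, loose. One bystander stands behind each rail and one near the free end of the y = 0 rail, beside the box; which is where changes. Leave it.
- tin_mid (a point): Bystander: centre (21.5 mm up) of the candle tin, 63 mm across, 43 mm high, loose. One bystander stands behind each rail and one near the free end of the y = 0 rail, beside the box; which is where changes. Leave it.
- box_front (a point): Middle of the storage box's front, the -x face with the brass card holder, 56 mm above its base; it must end up facing away from the x = 0 rail.
Things that resemble listed ones, but are neither listed nor needed, are in the scene too. Leave any purple or turquoise look-alike of the part that bears bell_mid alone.

How it is judged:
By the outcome, as a careful person would: the job done as asked, in the order asked, and still so for the second after the job is handed in, with the robot touching nothing.
It also fails if it takes over 64 s, if anything falls off the work surface, if the arm or the gripper's body presses on something with over 40 N, if the wrist force passes 120 N, or if a joint passes its speed limit or range.

## Working session

There is one attempt and no reset: what is moved stays moved. The work goes in short steps, Python scripts to look and compute and a tool call to move; the robot and the scene stay as the last step left them, time stands still between calls to the robot, and variables do not carry over. Pictures are saved under pics/ and viewed, at most 10 in all, crops included, and the job is handed in when it is done.

Besides the shell and the picture viewer there is one more tool, called after "Emit:" in YAML: its name, and indented under it one key for each argument. step_arm: Moves the arm, as the interface text tells. Shift numbers are shares of 400 mm and turn numbers shares of 4 degrees, none past 1 either way. Its arguments: {"type":"object","properties":{"targets":{"type":"array"}},"required":["targets"]}

```bash
mkdir -p pics; python3 - <<'E'
from station import *
import cv2,numpy as np
s=get_state();print(s['ee_pos'],s['orientation'],s['clock'],pinch_z)
for n in['scene','side']:
    i=snapshot(n);cv2.imwrite(f'pics/{n}0.png',i[:,:,::-1]);c=camera_info(n);print(n,np.round(c['mtx'],1).tolist(),np.round(c['cam_to_world'],3).tolist())
E
```

```text
[ 0.19260199 -0.54122999  0.23043342] [-9.19508346e-04  9.85431757e-01  1.70068822e-01 -4.72110598e-05] 0.0 0.0187
scene [[443.2, 0.0, 255.3], [0.0, 443.2, 189.3], [0.0, 0.0, 1.0]] [[-0.515, -0.672, 0.533, 0.085], [-0.857, 0.41, -0.311, 0.556], [-0.009, -0.617, -0.787, 0.841], [0.0, 0.0, 0.0, 1.0]]
side [[457.2, 0.0, 257.8], [0.0, 457.2, 193.5], [0.0, 0.0, 1.0]] [[-0.989, -0.074, 0.131, 0.442], [-0.15, 0.507, -0.849, 1.157], [-0.004, -0.859, -0.513, 0.654], [0.0, 0.0, 0.0, 1.0]]
```

View pics/scene0.png

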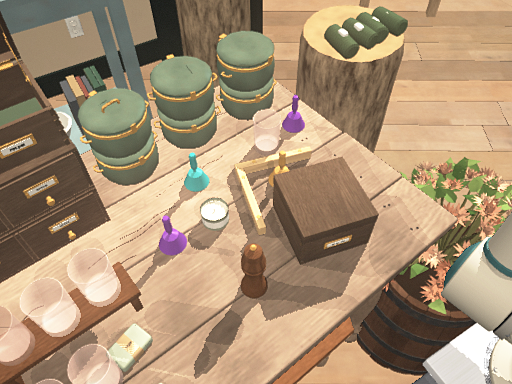

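View pics/side0.png

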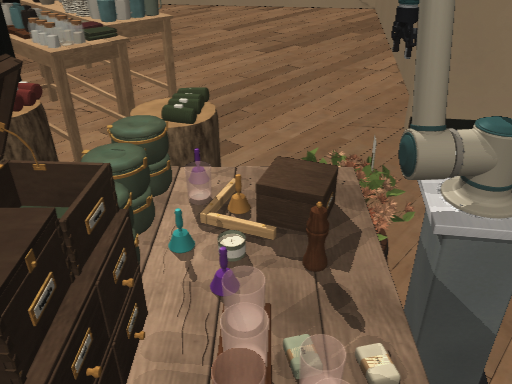

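Scene: box lid spans roughly (273,185)-(333,159)-(376,211)-(303,236); the bell is at (282,165), the rails meet at (238,168), the mill is at (254,270), the tin at (214,213) and the tumbler at (266,130). I'll zoom in for precise corners.

```bash
python3 - <<'E'
import cv2
i=cv2.imread('pics/scene0.png')[135:275,225:390];cv2.imwrite('pics/c1.png',cv2.resize(i,None,fx=4,fy=4,interpolation=2))
i=cv2.imread('pics/side0.png')[150:280,190:350];cv2.imwrite('pics/c2.png',cv2.resize(i,None,fx=4,fy=4,interpolation=2))
E
```

```text
(no output)
```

View pics/c1.png

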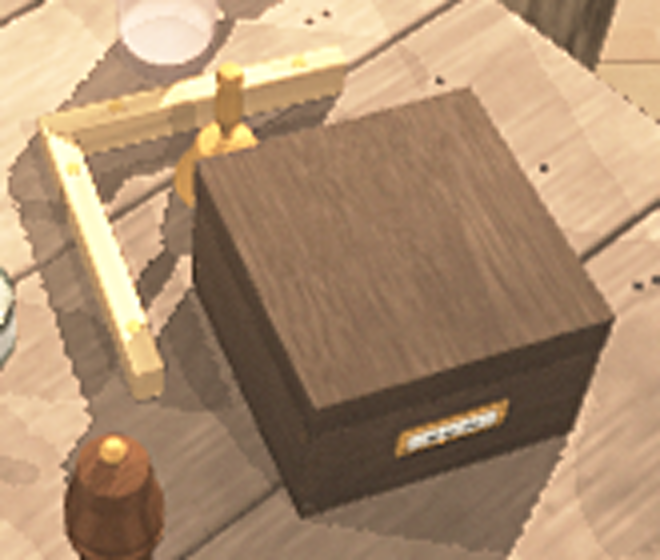

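View pics/c2.png

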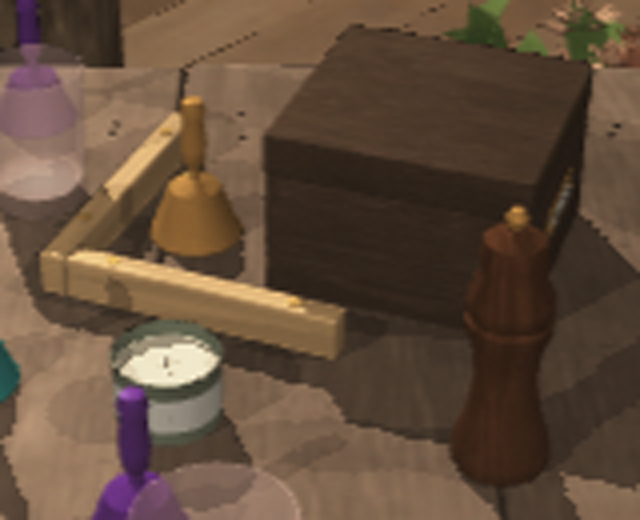

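```bash
cat > h.py <<'E'
from station import *
import numpy as np,cv2
def ray(n,p,z,C=None):
    c=C or camera_info(n);M=np.array(c['cam_to_world']);d=M[:3,:3]@np.linalg.solve(np.array(c['mtx']),[p[0],p[1],1.]);o=M[:3,3]
    return (o+d*(z-o[2])/d[2])[:2]
E
python3 - <<'E'
from h import *
np.set_printoptions(precision=4,suppress=True)
S=lambda u,v,z:ray('scene',(225+u/4-.4,135+v/4-.4),z)
D=lambda u,v,z:ray('side',(190+u/4-.4,150+v/4-.4),z)
print('lid scene');L=[S(*p,.112) for p in[(198,165),(470,90),(612,320),(318,410)]];print(np.array(L),np.mean(L,0))
for a in range(4):
    e=L[(a+1)%4]-L[a];print(np.linalg.norm(e),np.degrees(np.arctan2(e[1],e[0])))
print('lid side',np.array([D(*p,.112) for p in[(265,135),(345,28),(592,65),(535,180)]]))
print('rail scene outer corner, upper outer end, upper inner end, left outer end, left inner end, inner corner');print(np.array([S(*p,.03) for p in[(42,122),(335,48),(345,68),(135,375),(160,365),(75,137)]]))
print('rail side',np.array([D(*p,.03) for p in[(42,258),(180,112),(335,320),(345,308),(72,250)]]))
print('bell',S(230,68,.098),D(192,101,.098))
print('mill',S(112,448,.16),D(517,215,.16))
c=lambda n,x,y,z:ray(n,(x,y),z)
print('tin',c('scene',214,209,.043),D(168,350,.043)); print('glass side base',D(38,185,0),c('scene',266,146,0))
E
```

```text
lid scene
[[0.5887 0.2149]
 [0.5559 0.0577]
 [0.3964 0.0928]
 [0.4292 0.248 ]] [0.4925 0.1534]
0.1605614572965862 -101.76550816403872
0.16338713121204176 167.58851806082285
0.15860292484645738 78.0646147756376
0.16290654593636653 -11.724294228907803
lid side [[0.592  0.2136]
 [0.5614 0.0628]
 [0.3982 0.0935]
 [0.4303 0.2431]]
rail scene outer corner, upper outer end, upper inner end, left outer end, left inner end, inner corner
[[0.7234 0.2391]
 [0.6812 0.0518]
 [0.664  0.0564]
 [0.5378 0.2855]
 [0.5363 0.2704]
 [0.7025 0.228 ]]
rail side [[0.7276 0.2431]
 [0.6792 0.0469]
 [0.5401 0.2825]
 [0.5357 0.2695]
 [0.7114 0.2316]]
bell [0.6496 0.1542] [0.6486 0.1526]
mill [0.4376 0.3575] [0.4394 0.3601]
tin [0.625  0.3473] [0.6274 0.3432]
glass side base [0.7677 0.1104] [0.7627 0.126 ]
```

Emit:
step_arm:
  targets:
    - {"gripper": 0, "x": 0.0662, "y": -0.0501, "z": 0, "twist": 0}
    - {"gripper": 0, "x": 0.0662, "y": -0.0501, "z": 0, "twist": 0}
    - {"gripper": 0, "x": 0.0662, "y": -0.0501, "z": 0, "twist": 0}
    - {"gripper": 0, "x": 0.0662, "y": -0.0501, "z": 0, "twist": 0}
    - {"gripper": 0, "x": 0.0662, "y": -0.0501, "z": 0, "twist": 0}

```text
clock: 0.52
ee_pos: [0.2843, -0.4014, 0.2308]
orientation: [-0.0, 0.985, 0.17, -0.0]
wrist_force: [0.6, -0.3, 0.2]
finger_gap: 0.0856
grip_force: 0.0
```

Emit:
step_arm:
  targets:
    - {"gripper": 0, "x": 0.0662, "y": -0.0501, "z": 0, "twist": 0}
    - {"gripper": 0, "x": 0.0662, "y": -0.0501, "z": 0, "twist": 0}
    - {"gripper": 0, "x": 0.0662, "y": -0.0501, "z": 0, "twist": 0}
    - {"gripper": 0, "x": 0.0662, "y": -0.0501, "z": 0, "twist": 0}
    - {"gripper": 0, "x": 0.0662, "y": -0.0501, "z": 0, "twist": 0}

```text
clock: 0.93
ee_pos: [0.3754, -0.2625, 0.2311]
orientation: [-0.0, 0.985, 0.17, -0.0]
wrist_force: [0.6, -1.1, -0.0]
finger_gap: 0.0854
grip_force: 0.0
```

Emit:
step_arm:
  targets:
    - {"gripper": 0, "x": 0.0662, "y": -0.0501, "z": 0, "twist": 0}
    - {"gripper": 0, "x": 0.0662, "y": -0.0501, "z": 0, "twist": 0}
    - {"gripper": 0, "x": 0.0662, "y": -0.0501, "z": 0, "twist": 0}
    - {"gripper": 0, "x": 0.0662, "y": -0.0501, "z": 0, "twist": 0}
    - {"gripper": 0, "x": 0.0662, "y": -0.0501, "z": 0, "twist": 0}

```text
clock: 1.35
ee_pos: [0.4665, -0.1238, 0.231]
orientation: [-0.0, 0.985, 0.17, -0.0]
wrist_force: [-0.9, -0.1, 0.2]
finger_gap: 0.0851
grip_force: 0.0
```

Emit:
step_arm:
  targets:
    - {"gripper": 0, "x": 0.0662, "y": -0.0501, "z": 0, "twist": 0}
    - {"gripper": 0, "x": 0.0662, "y": -0.0501, "z": 0, "twist": 0}
    - {"gripper": 0, "x": 0.0662, "y": -0.0501, "z": 0, "twist": 0}
    - {"gripper": 0, "x": 0.0662, "y": -0.0501, "z": 0, "twist": 0}
    - {"gripper": 0, "x": 0.0662, "y": -0.0501, "z": 0, "twist": 0}

```text
clock: 1.77
ee_pos: [0.5577, 0.015, 0.2309]
orientation: [-0.0, 0.985, 0.17, -0.0]
wrist_force: [0.8, -0.9, 0.2]
finger_gap: 0.0853
grip_force: 0.0
```

Emit:
step_arm:
  targets:
    - {"gripper": 0, "x": 0, "y": 0, "z": 0, "twist": 0.82}
    - {"gripper": 0, "x": 0, "y": 0, "z": 0, "twist": 0.82}
    - {"gripper": 0, "x": 0, "y": 0, "z": 0, "twist": 0.82}
    - {"gripper": 0, "x": 0, "y": 0, "z": 0, "twist": 0.82}
    - {"gripper": 0, "x": 0, "y": 0, "z": 0, "twist": 0.82}

```text
clock: 2.18
ee_pos: [0.557, 0.0136, 0.2307]
orientation: [-0.0, 1.0, 0.027, -0.001]
wrist_force: [-0.2, 0.3, 0.3]
finger_gap: 0.0857
grip_force: 0.0
```

Emit:
step_arm:
  targets:
    - {"gripper": 0, "x": 0, "y": 0, "z": 0, "twist": 0.82}
    - {"gripper": 0, "x": 0, "y": 0, "z": 0, "twist": 0.82}
    - {"gripper": 0, "x": 0, "y": 0, "z": 0, "twist": 0.82}
    - {"gripper": 0, "x": 0, "y": 0, "z": 0, "twist": 0.82}
    - {"gripper": 0, "x": 0, "y": 0, "z": 0, "twist": 0.82}

```text
clock: 2.6
ee_pos: [0.557, 0.0134, 0.2308]
orientation: [0.0, 0.993, -0.116, -0.001]
wrist_force: [-0.1, 0.1, -0.5]
finger_gap: 0.0854
grip_force: 0.0
```

Emit:
step_arm:
  targets:
    - {"gripper": 0, "x": 0.0287, "y": -0.0787, "z": 0, "twist": 0}
    - {"gripper": 0, "x": 0.0287, "y": -0.0787, "z": 0, "twist": 0}
    - {"gripper": 0, "x": 0.0287, "y": -0.0787, "z": 0, "twist": 0}
    - {"gripper": 0, "x": 0.0287, "y": -0.0787, "z": 0, "twist": 0}
    - {"gripper": 0, "x": 0.0287, "y": -0.0787, "z": 0, "twist": 0}

```text
clock: 3.02
ee_pos: [0.6496, 0.1547, 0.2307]
orientation: [0.0, 0.993, -0.115, -0.0]
wrist_force: [0.8, -0.5, 0.5]
finger_gap: 0.0852
grip_force: 0.0
```

```bash
python3 - <<'E'
from h import *
s=get_state();c=camera_info('wrist');i=snapshot('wrist');cv2.imwrite('pics/w0.png',i[:,:,::-1]);print(s['ee_pos'],np.round(c['mtx'],1).tolist(),np.round(c['cam_to_world'],3).tolist())
h=cv2.cvtColor(i,cv2.COLOR_RGB2HSV)
np.save('c.npy',np.array([c['mtx'].__array__() if hasattr(c['mtx'],'__array__') else np.array(c['mtx'])]))
def pix(x,y,z):
    M=np.linalg.inv(np.array(c['cam_to_world']));p=np.array(c['mtx'])@(M@[x,y,z,1])[:3];return p[:2]/p[2]
print('bell top',pix(.649,.1535,.1),'corner',pix(.7045,.228,.03),'boxA',pix(.590,.2145,.112))
E
```

```text
[0.64960669 0.15470582 0.23071004] [[333.4, 0.0, 254.8], [0.0, 333.4, 189.5], [0.0, 0.0, 1.0]] [[-0.229, -0.936, -0.268, 0.717], [-0.973, 0.22, 0.064, 0.138], [-0.001, 0.275, -0.961, 0.372], [0.0, 0.0, 0.0, 1.0]]
bell top [256.00368291 180.42251194] corner [171.88732333 127.93851633] boxA [203.08810853 263.56315352]
```

View pics/w0.png

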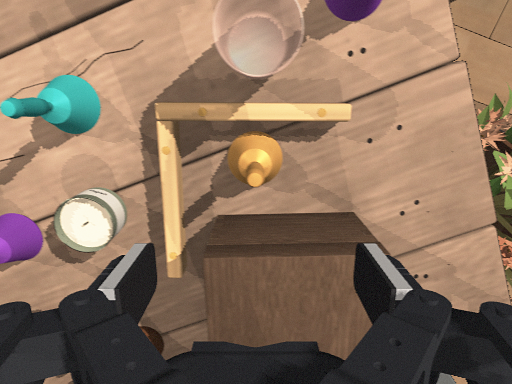

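The bell handle tip is at (256,180) as predicted; the rail corner is at about (175,122) and the lid edge near row 250. The bell is under the gripper and all is upright. Descending (150 mm in one direction) and gripping.

```bash
python3 - <<'E'
from h import *
for n,p,z in[('corner',(175,122),.03),('end',(351,121),.03),('A',(205,250),.112),('bell',(256,181),.1)]:print(n,ray('wrist',p,z))
E
```

```text
corner [0.71386859 0.23076491]
end [0.6749301  0.05784999]
A [0.60646127 0.21596439]
bell [0.65303845 0.16052991]
```

Emit:
step_arm:
  targets:
    - {"gripper": 0, "x": 0, "y": 0, "z": 0.085, "twist": 0}
    - {"gripper": 0, "x": 0, "y": 0, "z": 0.085, "twist": 0}
    - {"gripper": 0, "x": 0, "y": 0, "z": 0.085, "twist": 0}
    - {"gripper": 0, "x": 0, "y": 0, "z": 0.085, "twist": 0}
    - {"gripper": 0, "x": 0, "y": 0, "z": 0.085, "twist": 0}

```text
clock: 3.48
ee_pos: [0.6486, 0.1534, 0.0594]
orientation: [0.0, 0.993, -0.115, -0.0]
wrist_force: [0.7, 0.0, 0.1]
finger_gap: 0.0855
grip_force: 0.0
```

Emit:
step_arm:
  targets:
    - {"gripper": 255, "x": 0, "y": 0, "z": 0, "twist": 0}
    - {"gripper": 255, "x": 0, "y": 0, "z": 0, "twist": 0}
    - {"gripper": 255, "x": 0, "y": 0, "z": 0, "twist": 0}
    - {"gripper": 255, "x": 0, "y": 0, "z": 0, "twist": 0}
    - {"gripper": 255, "x": 0, "y": 0, "z": 0, "twist": 0}

```text
clock: 3.9
ee_pos: [0.651, 0.1536, 0.0641]
orientation: [-0.001, 0.993, -0.115, 0.002]
wrist_force: [0.1, -0.2, 0.2]
finger_gap: 0.0257
grip_force: 0.0
```

Emit:
step_arm:
  targets:
    - {"gripper": 255, "x": 0, "y": 0, "z": 0, "twist": 0}
    - {"gripper": 255, "x": 0, "y": 0, "z": 0, "twist": 0}
    - {"gripper": 255, "x": 0, "y": 0, "z": 0, "twist": 0}
    - {"gripper": 255, "x": 0, "y": 0, "z": 0, "twist": 0}
    - {"gripper": 255, "x": 0, "y": 0, "z": 0, "twist": 0}

```text
clock: 4.32
ee_pos: [0.6508, 0.1538, 0.0638]
orientation: [-0.001, 0.993, -0.115, 0.002]
wrist_force: [-0.6, 0.3, 6.5]
finger_gap: 0.0157
grip_force: 58.6
```

Emit:
step_arm:
  targets:
    - {"gripper": 255, "x": 0, "y": 0, "z": -0.05, "twist": 0}
    - {"gripper": 255, "x": 0, "y": 0, "z": -0.1, "twist": 0}
    - {"gripper": 255, "x": 0, "y": 0, "z": -0.1, "twist": 0}
    - {"gripper": 255, "x": 0, "y": 0, "z": -0.1, "twist": 0}
    - {"gripper": 255, "x": 0, "y": 0, "z": -0.1, "twist": 0}

```text
clock: 4.73
ee_pos: [0.6484, 0.1533, 0.2429]
orientation: [0.0, 0.993, -0.115, -0.0]
wrist_force: [1.6, 0.2, -2.9]
finger_gap: 0.0157
grip_force: 58.7
```

Emit:
step_arm:
  targets:
    - {"gripper": 255, "x": -0.0378, "y": 0.0091, "z": 0, "twist": 0}
    - {"gripper": 255, "x": -0.0378, "y": 0.0091, "z": 0, "twist": 0}
    - {"gripper": 255, "x": -0.0378, "y": 0.0091, "z": 0, "twist": 0}
    - {"gripper": 255, "x": -0.0378, "y": 0.0091, "z": 0, "twist": 0}
    - {"gripper": 255, "x": -0.0378, "y": 0.0091, "z": 0, "twist": 0}

```text
clock: 5.15
ee_pos: [0.5701, 0.1529, 0.2412]
orientation: [0.0, 0.993, -0.115, -0.0]
wrist_force: [-0.2, -0.0, -2.2]
finger_gap: 0.0158
grip_force: 59.0
```

Emit:
step_arm:
  targets:
    - {"gripper": 255, "x": -0.0378, "y": 0.0091, "z": 0, "twist": 0}
    - {"gripper": 255, "x": -0.0378, "y": 0.0091, "z": 0, "twist": 0}
    - {"gripper": 255, "x": -0.0378, "y": 0.0091, "z": 0, "twist": 0}
    - {"gripper": 255, "x": -0.0378, "y": 0.0091, "z": 0, "twist": 0}
    - {"gripper": 255, "x": -0.0378, "y": 0.0091, "z": 0, "twist": 0}

```text
clock: 5.57
ee_pos: [0.4923, 0.1524, 0.2411]
orientation: [0.0, 0.993, -0.115, -0.0]
wrist_force: [0.1, 0.1, -2.5]
finger_gap: 0.0157
grip_force: 59.0
```

```bash
python3 - <<'E'
from h import *
s=get_state();print(s['ee_pos'],s['orientation'],s['wrist_force'],s['finger_gap'])
a=snapshot('side')[60:300,150:420];b=snapshot('scene')[80:320,190:460]
cv2.imwrite('pics/m1.png',cv2.resize(np.hstack([a,b])[:,:,::-1],None,fx=1.48,fy=2,interpolation=2))
E
```

```text
[0.49230382 0.15242532 0.24114136] [ 1.87380452e-04  9.93354515e-01 -1.15094174e-01 -3.20987791e-04] [ 0.12310922  0.13556144 -2.50702083] 0.01569777379143155
```

View pics/m1.png

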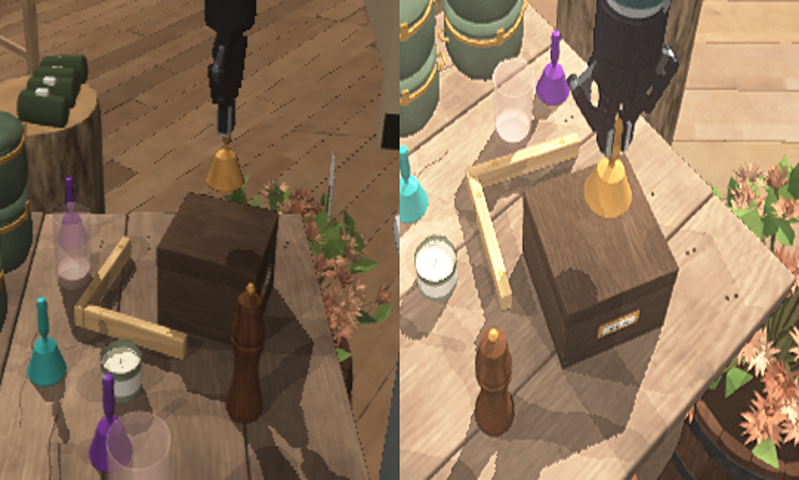

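The bell hangs upright in the gripper above the lid (left half (225,165), right half (608,190)); nothing else has moved. Lowering.

Emit:
step_arm:
  targets:
    - {"gripper": 255, "x": 0, "y": 0, "z": 0.04, "twist": 0}
    - {"gripper": 255, "x": 0, "y": 0, "z": 0.04, "twist": 0}
    - {"gripper": 255, "x": 0, "y": 0, "z": 0.03, "twist": 0}
    - {"gripper": 255, "x": 0, "y": 0, "z": 0.03, "twist": 0}
    - {"gripper": 255, "x": 0, "y": 0, "z": 0.01, "twist": 0}

```text
clock: 6.08
ee_pos: [0.4932, 0.1523, 0.1795]
orientation: [0.001, 0.993, -0.115, -0.001]
wrist_force: [-0.2, -0.7, -1.7]
finger_gap: 0.0155
grip_force: 58.9
```

Emit:
step_arm:
  targets:
    - {"gripper": 255, "x": 0, "y": 0, "z": 0.003, "twist": 0}
    - {"gripper": 255, "x": 0, "y": 0, "z": 0, "twist": 0}
    - {"gripper": 255, "x": 0, "y": 0, "z": 0.003, "twist": 0}
    - {"gripper": 255, "x": 0, "y": 0, "z": 0, "twist": 0}
    - {"gripper": 255, "x": 0, "y": 0, "z": 0, "twist": 0}

```text
clock: 6.5
ee_pos: [0.4941, 0.1527, 0.1795]
orientation: [-0.0, 0.993, -0.115, 0.001]
wrist_force: [-0.9, -0.8, -2.6]
finger_gap: 0.0155
grip_force: 58.9
```

Emit:
step_arm:
  targets:
    - {"gripper": 255, "x": 0, "y": 0, "z": 0.003, "twist": 0}
    - {"gripper": 255, "x": 0, "y": 0, "z": 0, "twist": 0}
    - {"gripper": 255, "x": 0, "y": 0, "z": 0.003, "twist": 0}
    - {"gripper": 255, "x": 0, "y": 0, "z": 0, "twist": 0}
    - {"gripper": 255, "x": 0, "y": 0, "z": 0, "twist": 0}

```text
clock: 6.92
ee_pos: [0.4936, 0.1526, 0.1764]
orientation: [0.0, 0.993, -0.115, -0.0]
wrist_force: [-0.6, 0.8, -1.5]
finger_gap: 0.0157
grip_force: 58.9
```

Emit:
step_arm:
  targets:
    - {"gripper": 255, "x": 0, "y": 0, "z": 0.002, "twist": 0}
    - {"gripper": 255, "x": 0, "y": 0, "z": 0, "twist": 0}
    - {"gripper": 255, "x": 0, "y": 0, "z": 0, "twist": 0}
    - {"gripper": 255, "x": 0, "y": 0, "z": 0, "twist": 0}
    - {"gripper": 255, "x": 0, "y": 0, "z": 0, "twist": 0}

```text
clock: 7.33
ee_pos: [0.4938, 0.1526, 0.1759]
orientation: [-0.0, 0.993, -0.115, 0.0]
wrist_force: [-0.3, 0.7, 0.8]
finger_gap: 0.0149
grip_force: 59.4
```

Emit:
step_arm:
  targets:
    - {"gripper": 195, "x": 0, "y": 0, "z": 0, "twist": 0}
    - {"gripper": 185, "x": 0, "y": 0, "z": 0, "twist": 0}
    - {"gripper": 170, "x": 0, "y": 0, "z": 0, "twist": 0}
    - {"gripper": 120, "x": 0, "y": 0, "z": 0, "twist": 0}
    - {"gripper": 60, "x": 0, "y": 0, "z": 0, "twist": 0}

```text
clock: 7.75
ee_pos: [0.4938, 0.1526, 0.1757]
orientation: [0.0, 0.993, -0.115, 0.0]
wrist_force: [-0.5, 0.6, -0.7]
finger_gap: 0.0515
grip_force: 0.0
```

Emit:
step_arm:
  targets:
    - {"gripper": 0, "x": 0, "y": 0, "z": 0, "twist": 0}
    - {"gripper": 0, "x": 0, "y": 0, "z": 0, "twist": 0}
    - {"gripper": 0, "x": 0, "y": 0, "z": 0, "twist": 0}
    - {"gripper": 0, "x": 0, "y": 0, "z": -0.03, "twist": 0}
    - {"gripper": 0, "x": 0, "y": 0, "z": -0.06, "twist": 0}

```text
clock: 8.17
ee_pos: [0.4916, 0.1522, 0.2094]
orientation: [0.001, 0.993, -0.115, -0.003]
wrist_force: [0.8, -0.3, 0.1]
finger_gap: 0.0855
grip_force: 0.0
```

Emit:
step_arm:
  targets:
    - {"gripper": 0, "x": 0, "y": 0, "z": -0.08, "twist": 0}
    - {"gripper": 0, "x": 0, "y": 0, "z": -0.08, "twist": 0}
    - {"gripper": 0, "x": 0, "y": 0, "z": 0, "twist": 0}
    - {"gripper": 0, "x": 0, "y": 0, "z": 0, "twist": 0}
    - {"gripper": 0, "x": 0, "y": 0, "z": 0, "twist": 0}

```text
clock: 8.58
ee_pos: [0.4932, 0.1525, 0.2752]
orientation: [0.0, 0.993, -0.115, -0.0]
wrist_force: [-0.5, -0.1, -0.2]
finger_gap: 0.0853
grip_force: 0.0
```

```bash
python3 - <<'E'
from h import *
s=get_state();print(s['ee_pos'])
a=snapshot('side')[100:300,180:380];b=snapshot('wrist');b=b[100:384,60:460]
cv2.imwrite('pics/m2.png',cv2.resize(np.hstack([cv2.resize(a,(284,284)),b])[:,:,::-1],None,fx=1.16,fy=1.16,interpolation=2))
E
```

```text
[0.49323436 0.15252278 0.27516433]
```

View pics/m2.png

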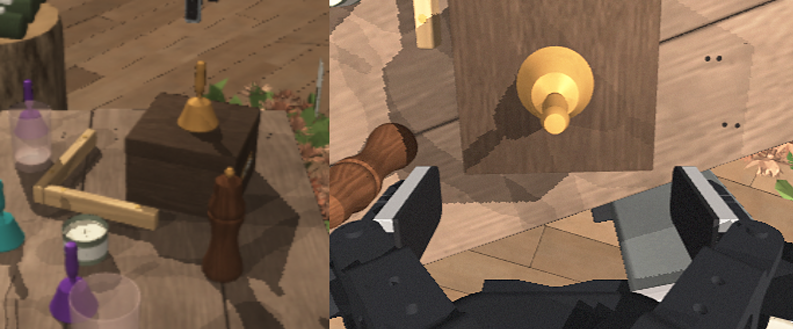

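Bell stands upright mid-lid. Moving behind the box front and down.

Emit:
step_arm:
  targets:
    - {"gripper": 0, "x": -0.0675, "y": 0, "z": 0, "twist": 0}
    - {"gripper": 0, "x": -0.0675, "y": 0, "z": 0, "twist": 0}
    - {"gripper": 0, "x": -0.0675, "y": 0, "z": 0, "twist": 0}
    - {"gripper": 0, "x": -0.0675, "y": 0, "z": 0, "twist": 0}
    - {"gripper": 0, "x": -0.0675, "y": 0, "z": 0, "twist": 0}

```text
clock: 9.1
ee_pos: [0.3603, 0.1833, 0.2741]
orientation: [0.001, 0.993, -0.115, -0.002]
wrist_force: [0.2, -0.3, 0.1]
finger_gap: 0.085
grip_force: 0.0
```

Emit:
step_arm:
  targets:
    - {"gripper": 0, "x": 0, "y": 0, "z": 0.06, "twist": 0}
    - {"gripper": 0, "x": 0, "y": 0, "z": 0.06, "twist": 0}
    - {"gripper": 0, "x": 0, "y": 0, "z": 0.06, "twist": 0}
    - {"gripper": 0, "x": 0, "y": 0, "z": 0.06, "twist": 0}
    - {"gripper": 0, "x": 0, "y": 0, "z": 0.06, "twist": 0}

```text
clock: 9.52
ee_pos: [0.3611, 0.1832, 0.1536]
orientation: [0.0, 0.993, -0.115, -0.001]
wrist_force: [0.6, -0.5, -1.2]
finger_gap: 0.0853
grip_force: 0.0
```

Emit:
step_arm:
  targets:
    - {"gripper": 0, "x": 0, "y": 0, "z": 0.06, "twist": 0}
    - {"gripper": 0, "x": 0, "y": 0, "z": 0.06, "twist": 0}
    - {"gripper": 0, "x": 0, "y": 0, "z": 0.06, "twist": 0}
    - {"gripper": 0, "x": 0, "y": 0, "z": 0.06, "twist": 0}
    - {"gripper": 0, "x": 0, "y": 0, "z": 0.02, "twist": 0}

```text
clock: 9.93
ee_pos: [0.3589, 0.1824, 0.0482]
orientation: [0.002, 0.993, -0.115, -0.004]
wrist_force: [-0.8, -0.3, 0.0]
finger_gap: 0.0852
grip_force: 0.0
```

Emit:
step_arm:
  targets:
    - {"gripper": 0, "x": 0.01, "y": 0, "z": 0, "twist": 0}
    - {"gripper": 0, "x": 0.01, "y": 0, "z": 0, "twist": 0}
    - {"gripper": 0, "x": 0.01, "y": 0, "z": 0, "twist": 0}
    - {"gripper": 0, "x": 0.01, "y": 0, "z": 0, "twist": 0}
    - {"gripper": 0, "x": 0.01, "y": 0, "z": 0, "twist": 0}

```text
clock: 10.35
ee_pos: [0.3833, 0.179, 0.0528]
orientation: [-0.0, 0.993, -0.115, 0.001]
wrist_force: [0.4, 0.7, -0.4]
finger_gap: 0.0856
grip_force: 0.0
```

Emit:
step_arm:
  targets:
    - {"gripper": 0, "x": 0.007, "y": 0, "z": 0, "twist": 0}
    - {"gripper": 0, "x": 0.007, "y": 0, "z": 0, "twist": 0}
    - {"gripper": 0, "x": 0.007, "y": 0, "z": 0, "twist": 0}
    - {"gripper": 0, "x": 0.007, "y": 0, "z": 0, "twist": 0}
    - {"gripper": 0, "x": 0.007, "y": 0, "z": 0, "twist": 0}

```text
clock: 10.77
ee_pos: [0.3956, 0.1756, 0.0517]
orientation: [0.0, 0.993, -0.115, 0.0]
wrist_force: [0.2, 0.0, -0.1]
finger_gap: 0.0854
grip_force: 0.0
```

Emit:
step_arm:
  targets:
    - {"gripper": 0, "x": 0.005, "y": 0, "z": 0, "twist": 0}
    - {"gripper": 0, "x": 0.005, "y": 0, "z": 0, "twist": 0}
    - {"gripper": 0, "x": 0.005, "y": 0, "z": 0, "twist": 0}
    - {"gripper": 0, "x": 0.005, "y": 0, "z": 0, "twist": 0}
    - {"gripper": 0, "x": 0.005, "y": 0, "z": 0, "twist": 0}

```text
clock: 11.18
ee_pos: [0.4024, 0.1735, 0.0511]
orientation: [0.0, 0.993, -0.115, -0.003]
wrist_force: [-5.6, 3.9, 2.1]
finger_gap: 0.0852
grip_force: 0.0
```

Emit:
step_arm:
  targets:
    - {"gripper": 0, "x": 0.006, "y": 0, "z": 0, "twist": 0}
    - {"gripper": 0, "x": 0.006, "y": 0, "z": 0, "twist": 0}
    - {"gripper": 0, "x": 0.006, "y": 0, "z": 0, "twist": 0}
    - {"gripper": 0, "x": 0.006, "y": 0, "z": 0, "twist": 0}
    - {"gripper": 0, "x": 0.006, "y": 0, "z": 0, "twist": 0}

```text
clock: 11.6
ee_pos: [0.4123, 0.1706, 0.0509]
orientation: [0.001, 0.993, -0.115, -0.004]
wrist_force: [-8.9, 1.8, 3.3]
finger_gap: 0.085
grip_force: 0.0
```

```bash
python3 - <<'E'
from h import *
s=get_state();print(s['ee_pos'],s['ft_torque'])
a=snapshot('side')[100:300,180:380];b=snapshot('scene')[110:310,200:400]
cv2.imwrite('pics/m3.png',cv2.resize(np.hstack([a,b])[:,:,::-1],None,fx=2,fy=2,interpolation=2))
E
```

```text
[0.41233956 0.17058543 0.05087814] [0.30650327 0.95792053 0.04025808]
```

View pics/m3.png

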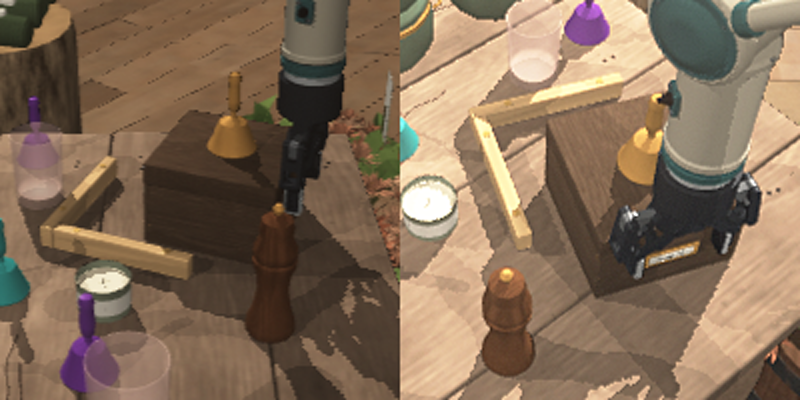

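The push is working: fingers straddle the card holder, the bell is upright with clearance and the mill is clear. Continuing.

Emit:
step_arm:
  targets:
    - {"gripper": 0, "x": 0.006, "y": 0, "z": 0, "twist": 0}
    - {"gripper": 0, "x": 0.006, "y": 0, "z": 0, "twist": 0}
    - {"gripper": 0, "x": 0.006, "y": 0, "z": 0, "twist": 0}
    - {"gripper": 0, "x": 0.006, "y": 0, "z": 0, "twist": 0}
    - {"gripper": 0, "x": 0.006, "y": 0, "z": 0, "twist": 0}

```text
clock: 12.12
ee_pos: [0.424, 0.1677, 0.0508]
orientation: [0.001, 0.993, -0.115, -0.004]
wrist_force: [-8.1, 1.4, 2.3]
finger_gap: 0.0853
grip_force: 0.0
```

Emit:
step_arm:
  targets:
    - {"gripper": 0, "x": 0.007, "y": 0, "z": 0, "twist": 0}
    - {"gripper": 0, "x": 0.007, "y": 0, "z": 0, "twist": 0}
    - {"gripper": 0, "x": 0.007, "y": 0, "z": 0, "twist": 0}
    - {"gripper": 0, "x": 0.007, "y": 0, "z": 0, "twist": 0}
    - {"gripper": 0, "x": 0.007, "y": 0, "z": 0, "twist": 0}

```text
clock: 12.53
ee_pos: [0.4375, 0.1646, 0.0508]
orientation: [0.001, 0.993, -0.115, -0.005]
wrist_force: [-8.3, 1.3, 3.4]
finger_gap: 0.0854
grip_force: 0.0
```

Emit:
step_arm:
  targets:
    - {"gripper": 0, "x": 0.007, "y": 0, "z": 0, "twist": 0}
    - {"gripper": 0, "x": 0.007, "y": 0, "z": 0, "twist": 0}
    - {"gripper": 0, "x": 0.007, "y": 0, "z": 0, "twist": 0}
    - {"gripper": 0, "x": 0.007, "y": 0, "z": 0, "twist": 0}
    - {"gripper": 0, "x": 0.007, "y": 0, "z": 0, "twist": 0}

```text
clock: 12.95
ee_pos: [0.451, 0.1614, 0.0508]
orientation: [0.001, 0.993, -0.115, -0.005]
wrist_force: [-9.0, 3.2, 3.3]
finger_gap: 0.0853
grip_force: 0.0
```

Emit:
step_arm:
  targets:
    - {"gripper": 0, "x": 0.007, "y": 0, "z": 0, "twist": 0}
    - {"gripper": 0, "x": 0.007, "y": 0, "z": 0, "twist": 0}
    - {"gripper": 0, "x": 0.007, "y": 0, "z": 0, "twist": 0}
    - {"gripper": 0, "x": 0.007, "y": 0, "z": 0, "twist": 0}
    - {"gripper": 0, "x": 0.007, "y": 0, "z": 0, "twist": 0}

```text
clock: 13.37
ee_pos: [0.4646, 0.1583, 0.0508]
orientation: [0.001, 0.993, -0.115, -0.005]
wrist_force: [-8.7, 2.3, 4.1]
finger_gap: 0.0855
grip_force: 0.0
```

Emit:
step_arm:
  targets:
    - {"gripper": 0, "x": 0.006, "y": 0, "z": 0, "twist": 0}
    - {"gripper": 0, "x": 0.006, "y": 0, "z": 0, "twist": 0}
    - {"gripper": 0, "x": 0.005, "y": 0, "z": 0, "twist": 0}
    - {"gripper": 0, "x": 0.004, "y": 0, "z": 0, "twist": 0}
    - {"gripper": 0, "x": 0.003, "y": 0, "z": 0, "twist": 0}

```text
clock: 13.78
ee_pos: [0.474, 0.1561, 0.0508]
orientation: [0.001, 0.993, -0.115, -0.005]
wrist_force: [-7.5, 1.6, 3.5]
finger_gap: 0.0856
grip_force: 0.0
```

```bash
python3 - <<'E'
from h import *
s=get_state();print(s['ee_pos'],s['ft_torque'],s['wrist_force'])
a=snapshot('side')[100:300,180:380];b=snapshot('scene')[110:310,200:400]
cv2.imwrite('pics/m4.png',cv2.resize(np.hstack([a,b])[:,:,::-1],None,fx=2,fy=2,interpolation=2))
E
```

```text
[0.47404432 0.15611959 0.05077506] [ 0.17641152  0.91994989 -0.04219927] [-7.46625494  1.63883074  3.45175216]
```

View pics/m4.png

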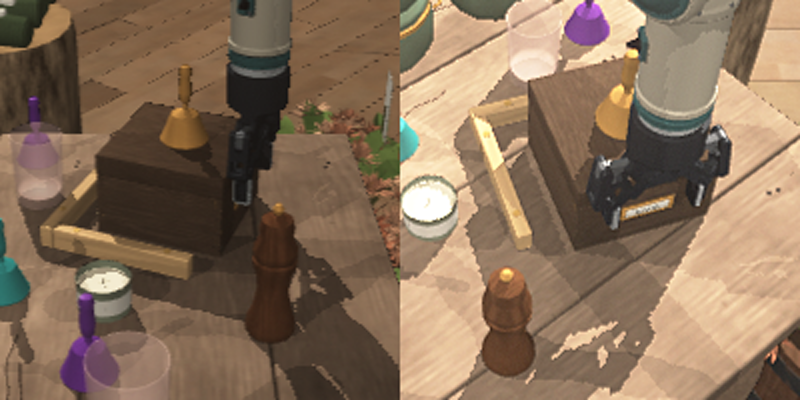

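The box is about 3 cm from the x rail, the bell upright, bystanders untouched. Continue, slower at the end.

Emit:
step_arm:
  targets:
    - {"gripper": 0, "x": 0.005, "y": 0, "z": 0, "twist": 0}
    - {"gripper": 0, "x": 0.005, "y": 0, "z": 0, "twist": 0}
    - {"gripper": 0, "x": 0.005, "y": 0, "z": 0, "twist": 0}
    - {"gripper": 0, "x": 0.005, "y": 0, "z": 0, "twist": 0}
    - {"gripper": 0, "x": 0.005, "y": 0, "z": 0, "twist": 0}

```text
clock: 14.3
ee_pos: [0.4838, 0.1539, 0.0507]
orientation: [0.001, 0.993, -0.115, -0.005]
wrist_force: [-6.2, 2.3, 2.6]
finger_gap: 0.0853
grip_force: 0.0
```

Emit:
step_arm:
  targets:
    - {"gripper": 0, "x": 0.004, "y": 0, "z": 0, "twist": 0}
    - {"gripper": 0, "x": 0.004, "y": 0, "z": 0, "twist": 0}
    - {"gripper": 0, "x": 0.004, "y": 0, "z": 0, "twist": 0}
    - {"gripper": 0, "x": 0.004, "y": 0, "z": 0, "twist": 0}
    - {"gripper": 0, "x": 0.003, "y": 0, "z": 0, "twist": 0}

```text
clock: 14.72
ee_pos: [0.4913, 0.1521, 0.0507]
orientation: [0.001, 0.993, -0.115, -0.005]
wrist_force: [-7.3, 1.9, 2.6]
finger_gap: 0.0854
grip_force: 0.0
```

Emit:
step_arm:
  targets:
    - {"gripper": 0, "x": 0.003, "y": 0, "z": 0, "twist": 0}
    - {"gripper": 0, "x": 0.003, "y": 0, "z": 0, "twist": 0}
    - {"gripper": 0, "x": 0.003, "y": 0, "z": 0, "twist": 0}
    - {"gripper": 0, "x": 0.003, "y": 0, "z": 0, "twist": 0}
    - {"gripper": 0, "x": 0.002, "y": 0, "z": 0, "twist": 0}

```text
clock: 15.13
ee_pos: [0.4968, 0.1509, 0.0507]
orientation: [0.001, 0.993, -0.115, -0.004]
wrist_force: [-7.9, 1.3, 2.0]
finger_gap: 0.0854
grip_force: 0.0
```

Emit:
step_arm:
  targets:
    - {"gripper": 0, "x": 0.002, "y": 0, "z": 0, "twist": 0}
    - {"gripper": 0, "x": 0.002, "y": 0, "z": 0, "twist": 0}
    - {"gripper": 0, "x": 0.002, "y": 0, "z": 0, "twist": 0}
    - {"gripper": 0, "x": 0.002, "y": 0, "z": 0, "twist": 0}
    - {"gripper": 0, "x": 0.002, "y": 0, "z": 0, "twist": 0}

```text
clock: 15.55
ee_pos: [0.5005, 0.15, 0.0507]
orientation: [0.001, 0.993, -0.115, -0.005]
wrist_force: [-8.0, 2.3, 2.7]
finger_gap: 0.0853
grip_force: 0.0
```

Emit:
step_arm:
  targets:
    - {"gripper": 0, "x": 0.002, "y": 0, "z": 0, "twist": 0}
    - {"gripper": 0, "x": 0.002, "y": 0, "z": 0, "twist": 0}
    - {"gripper": 0, "x": 0.002, "y": 0, "z": 0, "twist": 0}
    - {"gripper": 0, "x": 0.002, "y": 0, "z": 0, "twist": 0}
    - {"gripper": 0, "x": 0.001, "y": 0, "z": 0, "twist": 0}

```text
clock: 15.97
ee_pos: [0.5042, 0.1492, 0.0507]
orientation: [0.001, 0.993, -0.115, -0.005]
wrist_force: [-7.1, 1.5, 2.8]
finger_gap: 0.0853
grip_force: 0.0
```

Emit:
step_arm:
  targets:
    - {"gripper": 0, "x": 0.002, "y": 0, "z": 0, "twist": 0}
    - {"gripper": 0, "x": 0.002, "y": 0, "z": 0, "twist": 0}
    - {"gripper": 0, "x": 0.002, "y": 0, "z": 0, "twist": 0}
    - {"gripper": 0, "x": 0.002, "y": 0, "z": 0, "twist": 0}
    - {"gripper": 0, "x": 0.002, "y": 0, "z": 0, "twist": 0}

```text
clock: 16.38
ee_pos: [0.5061, 0.1486, 0.0505]
orientation: [0.001, 0.993, -0.115, -0.007]
wrist_force: [-12.2, 4.6, 6.0]
finger_gap: 0.0856
grip_force: 0.0
```

Emit:
step_arm:
  targets:
    - {"gripper": 0, "x": 0.001, "y": 0, "z": 0, "twist": 0}
    - {"gripper": 0, "x": 0.001, "y": 0, "z": 0, "twist": 0}
    - {"gripper": 0, "x": 0.001, "y": 0, "z": 0, "twist": 0}
    - {"gripper": 0, "x": 0.001, "y": 0, "z": 0, "twist": 0}
    - {"gripper": 0, "x": 0.001, "y": 0, "z": 0, "twist": 0}

```text
clock: 16.8
ee_pos: [0.5059, 0.1486, 0.0502]
orientation: [0.001, 0.993, -0.116, -0.008]
wrist_force: [-14.6, 5.6, 7.2]
finger_gap: 0.0856
grip_force: 0.0
```

Contact with the x rail felt (push force doubled, motion stopped). Now around to the -y side.

Emit:
step_arm:
  targets:
    - {"gripper": 0, "x": -0.015, "y": 0, "z": 0, "twist": 0}
    - {"gripper": 0, "x": -0.03, "y": 0, "z": 0, "twist": 0}
    - {"gripper": 0, "x": 0, "y": 0.04, "z": 0, "twist": 0}
    - {"gripper": 0, "x": 0, "y": 0.06, "z": 0, "twist": 0}
    - {"gripper": 0, "x": 0, "y": 0.08, "z": 0, "twist": 0}

```text
clock: 17.22
ee_pos: [0.481, 0.0823, 0.0519]
orientation: [-0.0, 0.994, -0.114, 0.001]
wrist_force: [1.0, -0.8, -0.1]
finger_gap: 0.0853
grip_force: 0.0
```

Emit:
step_arm:
  targets:
    - {"gripper": 0, "x": 0, "y": 0.08, "z": 0, "twist": 0}
    - {"gripper": 0, "x": 0, "y": 0.08, "z": 0, "twist": 0}
    - {"gripper": 0, "x": 0, "y": 0.08, "z": 0, "twist": 0}
    - {"gripper": 0, "x": 0, "y": 0, "z": 0, "twist": 0}
    - {"gripper": 0, "x": 0.04, "y": 0, "z": 0, "twist": 0}

```text
clock: 17.63
ee_pos: [0.4703, -0.0161, 0.0515]
orientation: [-0.0, 0.993, -0.117, -0.002]
wrist_force: [-1.0, -1.1, 0.4]
finger_gap: 0.0854
grip_force: 0.0
```

Emit:
step_arm:
  targets:
    - {"gripper": 0, "x": 0.06, "y": 0, "z": 0, "twist": 0}
    - {"gripper": 0, "x": 0.06, "y": 0, "z": 0, "twist": 0}
    - {"gripper": 0, "x": 0.06, "y": 0, "z": 0, "twist": 0}
    - {"gripper": 0, "x": 0.06, "y": 0, "z": 0, "twist": 0}
    - {"gripper": 0, "x": 0, "y": 0, "z": 0, "twist": 0}

```text
clock: 18.05
ee_pos: [0.574, -0.0385, 0.0523]
orientation: [0.0, 0.993, -0.115, 0.004]
wrist_force: [1.0, -0.4, 0.6]
finger_gap: 0.0854
grip_force: 0.0
```

```bash
python3 - <<'E'
from h import *
from scipy.spatial import cKDTree
s=get_state();print(s['ee_pos'],s['wrist_force'])
# lid mask from side/scene by darkness in colour
for n in['side','scene']:
    i=snapshot(n);cv2.imwrite(f'pics/{n}5.png',i[:,:,::-1])
E
```

```text
[ 0.57400276 -0.03846744  0.05231165] [ 0.97191069 -0.36952812  0.56181648]
```

Emit:
step_arm:
  targets:
    - {"gripper": 0, "x": -0.025, "y": 0, "z": 0, "twist": 0}
    - {"gripper": 0, "x": 0, "y": -0.015, "z": 0, "twist": 0}
    - {"gripper": 0, "x": 0, "y": -0.015, "z": 0, "twist": 0}
    - {"gripper": 0, "x": 0, "y": -0.01, "z": 0, "twist": 0}
    - {"gripper": 0, "x": 0, "y": -0.006, "z": 0, "twist": 0}

```text
clock: 18.57
ee_pos: [0.5594, -0.0181, 0.0519]
orientation: [0.002, 0.994, -0.113, -0.002]
wrist_force: [-5.4, -9.8, 4.7]
finger_gap: 0.0852
grip_force: 4.1
```

Emit:
step_arm:
  targets:
    - {"gripper": 0, "x": 0, "y": -0.005, "z": 0, "twist": 0}
    - {"gripper": 0, "x": 0, "y": -0.005, "z": 0, "twist": 0}
    - {"gripper": 0, "x": 0, "y": -0.005, "z": 0, "twist": 0}
    - {"gripper": 0, "x": 0, "y": -0.005, "z": 0, "twist": 0}
    - {"gripper": 0, "x": 0, "y": -0.005, "z": 0, "twist": 0}

```text
clock: 18.98
ee_pos: [0.5616, -0.0091, 0.0519]
orientation: [0.002, 0.994, -0.114, -0.002]
wrist_force: [-5.4, -8.8, 3.7]
finger_gap: 0.0853
grip_force: 4.1
```

Emit:
step_arm:
  targets:
    - {"gripper": 0, "x": 0, "y": -0.005, "z": 0, "twist": 0}
    - {"gripper": 0, "x": 0, "y": -0.005, "z": 0, "twist": 0}
    - {"gripper": 0, "x": 0, "y": -0.005, "z": 0, "twist": 0}
    - {"gripper": 0, "x": 0, "y": -0.005, "z": 0, "twist": 0}
    - {"gripper": 0, "x": 0, "y": -0.005, "z": 0, "twist": 0}

```text
clock: 19.4
ee_pos: [0.5639, 0.0006, 0.0519]
orientation: [0.002, 0.994, -0.114, -0.002]
wrist_force: [-5.1, -9.4, 3.9]
finger_gap: 0.0856
grip_force: 4.1
```

Emit:
step_arm:
  targets:
    - {"gripper": 0, "x": 0, "y": -0.005, "z": 0, "twist": 0}
    - {"gripper": 0, "x": 0, "y": -0.005, "z": 0, "twist": 0}
    - {"gripper": 0, "x": 0, "y": -0.005, "z": 0, "twist": 0}
    - {"gripper": 0, "x": 0, "y": -0.004, "z": 0, "twist": 0}
    - {"gripper": 0, "x": 0, "y": -0.004, "z": 0, "twist": 0}

```text
clock: 19.82
ee_pos: [0.566, 0.0095, 0.0519]
orientation: [0.002, 0.994, -0.114, -0.002]
wrist_force: [-6.3, -9.3, 3.3]
finger_gap: 0.0852
grip_force: 4.1
```

Emit:
step_arm:
  targets:
    - {"gripper": 0, "x": 0, "y": -0.004, "z": 0, "twist": 0}
    - {"gripper": 0, "x": 0, "y": -0.004, "z": 0, "twist": 0}
    - {"gripper": 0, "x": 0, "y": -0.003, "z": 0, "twist": 0}
    - {"gripper": 0, "x": 0, "y": -0.003, "z": 0, "twist": 0}
    - {"gripper": 0, "x": 0, "y": -0.003, "z": 0, "twist": 0}

```text
clock: 20.23
ee_pos: [0.5676, 0.016, 0.0519]
orientation: [0.003, 0.994, -0.114, -0.002]
wrist_force: [-6.3, -13.0, 4.4]
finger_gap: 0.0853
grip_force: 5.1
```

Emit:
step_arm:
  targets:
    - {"gripper": 0, "x": 0, "y": -0.002, "z": 0, "twist": 0}
    - {"gripper": 0, "x": 0, "y": -0.002, "z": 0, "twist": 0}
    - {"gripper": 0, "x": 0, "y": -0.002, "z": 0, "twist": 0}
    - {"gripper": 0, "x": 0, "y": -0.002, "z": 0, "twist": 0}
    - {"gripper": 0, "x": 0, "y": -0.002, "z": 0, "twist": 0}

```text
clock: 20.65
ee_pos: [0.5677, 0.0158, 0.0524]
orientation: [0.006, 0.994, -0.113, -0.002]
wrist_force: [-8.3, -25.0, 9.0]
finger_gap: 0.0855
grip_force: 8.4
```

```bash
python3 - <<'E'
from h import *
s=get_state();print(s['ee_pos'],s['wrist_force'])
a=snapshot('side');b=snapshot('scene');cv2.imwrite('pics/s6.png',a[:,:,::-1]);cv2.imwrite('pics/t6.png',b[:,:,::-1])
a=cv2.resize(a[130:240,190:310],None,fx=3.3,fy=5.4,interpolation=2)
b=cv2.resize(b[140:258,215:335],(396,594),interpolation=2)
cv2.imwrite('pics/m6.png',np.hstack([a[:594],b])[:,:,::-1])
E
```

```text
[0.56773427 0.0158396  0.05238891] [ -8.30197179 -25.04728562   8.97897328]
```

View pics/m6.png

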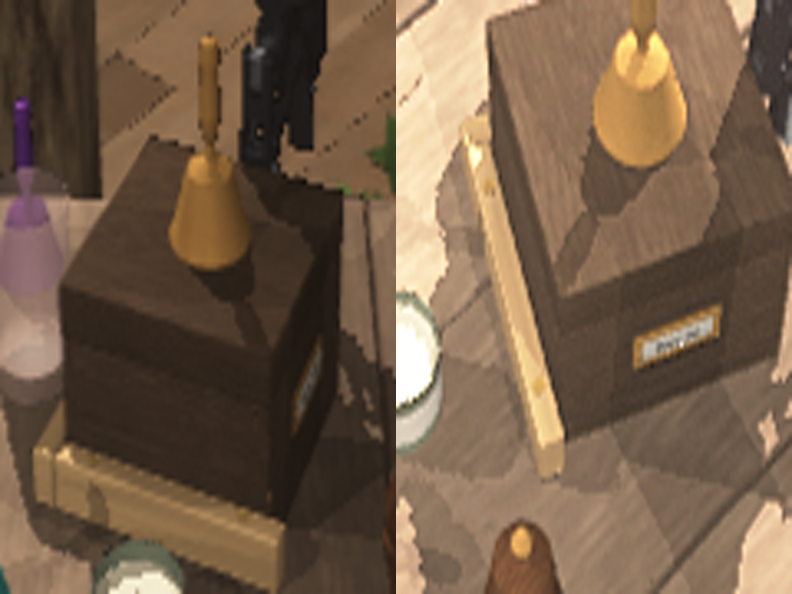

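Side view (left) shows the box seated along the y rail, with the bell upright near the lid centre and the front card holder facing out. Both stops felt; now a second square push on the front.

Emit:
step_arm:
  targets:
    - {"gripper": 0, "x": 0, "y": 0.015, "z": 0, "twist": 0}
    - {"gripper": 0, "x": 0, "y": 0.06, "z": 0, "twist": 0}
    - {"gripper": 0, "x": -0.09, "y": 0, "z": 0, "twist": 0}
    - {"gripper": 0, "x": -0.09, "y": 0, "z": 0, "twist": 0}
    - {"gripper": 0, "x": -0.09, "y": 0, "z": 0, "twist": 0}

```text
clock: 21.17
ee_pos: [0.4577, 0.0178, 0.0516]
orientation: [-0.0, 0.993, -0.116, 0.0]
wrist_force: [0.5, 0.5, 0.3]
finger_gap: 0.0855
grip_force: 0.0
```

Emit:
step_arm:
  targets:
    - {"gripper": 0, "x": -0.01, "y": 0, "z": 0, "twist": 0}
    - {"gripper": 0, "x": 0, "y": -0.07, "z": 0, "twist": 0}
    - {"gripper": 0, "x": 0, "y": -0.09, "z": 0, "twist": 0}
    - {"gripper": 0, "x": 0, "y": -0.09, "z": 0, "twist": 0}
    - {"gripper": 0, "x": 0, "y": -0.09, "z": 0, "twist": 0}

```text
clock: 21.58
ee_pos: [0.4863, 0.1526, 0.0522]
orientation: [-0.0, 0.993, -0.115, 0.001]
wrist_force: [0.9, -0.8, 0.5]
finger_gap: 0.0857
grip_force: 0.0
```

Emit:
step_arm:
  targets:
    - {"gripper": 0, "x": 0, "y": -0.07, "z": 0, "twist": 0}
    - {"gripper": 0, "x": 0, "y": -0.05, "z": 0, "twist": 0}
    - {"gripper": 0, "x": 0, "y": 0, "z": 0, "twist": 0}
    - {"gripper": 0, "x": 0, "y": 0, "z": 0, "twist": 0}
    - {"gripper": 0, "x": 0, "y": 0, "z": 0, "twist": 0}

```text
clock: 22.0
ee_pos: [0.4965, 0.197, 0.0516]
orientation: [0.0, 0.993, -0.115, -0.0]
wrist_force: [0.5, 0.4, 0.2]
finger_gap: 0.0857
grip_force: 0.0
```

Emit:
step_arm:
  targets:
    - {"gripper": 0, "x": 0.012, "y": 0, "z": 0, "twist": 0}
    - {"gripper": 0, "x": 0.01, "y": 0, "z": 0, "twist": 0}
    - {"gripper": 0, "x": 0.008, "y": 0, "z": 0, "twist": 0}
    - {"gripper": 0, "x": 0.006, "y": 0, "z": 0, "twist": 0}
    - {"gripper": 0, "x": 0.004, "y": 0, "z": 0, "twist": 0}

```text
clock: 22.42
ee_pos: [0.5137, 0.193, 0.0517]
orientation: [0.0, 0.993, -0.116, 0.0]
wrist_force: [0.2, 0.3, -0.7]
finger_gap: 0.0853
grip_force: 0.0
```

Emit:
step_arm:
  targets:
    - {"gripper": 0, "x": 0.003, "y": 0, "z": 0, "twist": 0}
    - {"gripper": 0, "x": 0.003, "y": 0, "z": 0, "twist": 0}
    - {"gripper": 0, "x": 0.003, "y": 0, "z": 0, "twist": 0}
    - {"gripper": 0, "x": 0.003, "y": 0, "z": 0, "twist": 0}
    - {"gripper": 0, "x": 0.002, "y": 0, "z": 0, "twist": 0}

```text
clock: 22.83
ee_pos: [0.5173, 0.1926, 0.0515]
orientation: [0.0, 0.993, -0.115, -0.001]
wrist_force: [-3.5, 1.8, -0.2]
finger_gap: 0.0851
grip_force: 0.0
```

Emit:
step_arm:
  targets:
    - {"gripper": 0, "x": 0.002, "y": 0, "z": 0, "twist": 0}
    - {"gripper": 0, "x": 0.002, "y": 0, "z": 0, "twist": 0}
    - {"gripper": 0, "x": 0.002, "y": 0, "z": 0, "twist": 0}
    - {"gripper": 0, "x": 0.002, "y": 0, "z": 0, "twist": 0}
    - {"gripper": 0, "x": 0.001, "y": 0, "z": 0, "twist": 0}

```text
clock: 23.25
ee_pos: [0.5171, 0.1926, 0.051]
orientation: [-0.0, 0.993, -0.116, -0.005]
wrist_force: [-10.5, 5.7, 3.7]
finger_gap: 0.0857
grip_force: 0.0
```

```bash
python3 - <<'E'
from h import *
s=get_state();print(s['ee_pos'],s['wrist_force'],s['ft_torque'])
E
```

```text
[0.51706083 0.19258027 0.05099532] [-10.5449435    5.69172442   3.70693078] [ 0.38061999  1.15687699 -0.53599861]
```

Emit:
step_arm:
  targets:
    - {"gripper": 0, "x": 0.003, "y": 0, "z": 0, "twist": 0}
    - {"gripper": 0, "x": 0.003, "y": 0, "z": 0, "twist": 0}
    - {"gripper": 0, "x": 0.003, "y": 0, "z": 0, "twist": 0}
    - {"gripper": 0, "x": 0.002, "y": 0, "z": 0, "twist": 0}
    - {"gripper": 0, "x": 0, "y": 0, "z": 0, "twist": 0}

```text
clock: 23.67
ee_pos: [0.5166, 0.1924, 0.0502]
orientation: [-0.0, 0.993, -0.117, -0.009]
wrist_force: [-17.6, 8.5, 6.0]
finger_gap: 0.0854
grip_force: 0.0
```

Emit:
step_arm:
  targets:
    - {"gripper": 0, "x": 0.003, "y": 0, "z": 0, "twist": 0}
    - {"gripper": 0, "x": 0.003, "y": 0, "z": 0, "twist": 0}
    - {"gripper": 0, "x": 0.003, "y": 0, "z": 0, "twist": 0}
    - {"gripper": 0, "x": 0.002, "y": 0, "z": 0, "twist": 0}
    - {"gripper": 0, "x": 0, "y": 0, "z": 0, "twist": 0}

```text
clock: 24.08
ee_pos: [0.5163, 0.1916, 0.0495]
orientation: [0.001, 0.993, -0.117, -0.014]
wrist_force: [-24.2, 8.7, 7.0]
finger_gap: 0.0855
grip_force: 0.0
```

```bash
python3 - <<'E'
from h import *
s=get_state();print(s['ee_pos'],s['orientation'],s['wrist_force'],s['ft_torque'])
i=snapshot('scene');j=snapshot('side');cv2.imwrite('pics/t7.png',i[:,:,::-1]);cv2.imwrite('pics/s7.png',j[:,:,::-1])
E
```

```text
[0.51626299 0.1916024  0.04953887] [ 5.36750723e-04  9.93046833e-01 -1.16910891e-01 -1.37674342e-02] [-24.20748302   8.66747359   6.99620177] [ 0.8227763   2.62045297 -0.76367307]
```

Emit:
step_arm:
  targets:
    - {"gripper": 0, "x": -0.02, "y": 0, "z": 0, "twist": 0}
    - {"gripper": 0, "x": -0.045, "y": 0, "z": 0, "twist": 0}
    - {"gripper": 0, "x": 0, "y": 0.06, "z": 0, "twist": 0}
    - {"gripper": 0, "x": 0, "y": 0.08, "z": 0, "twist": 0}
    - {"gripper": 0, "x": 0, "y": 0.08, "z": 0, "twist": 0}

```text
clock: 24.6
ee_pos: [0.4854, 0.1096, 0.0518]
orientation: [0.0, 0.994, -0.113, 0.001]
wrist_force: [0.1, 1.1, -0.4]
finger_gap: 0.0853
grip_force: 0.0
```

Emit:
step_arm:
  targets:
    - {"gripper": 0, "x": 0, "y": 0.08, "z": 0, "twist": 0}
    - {"gripper": 0, "x": 0, "y": 0.08, "z": 0, "twist": 0}
    - {"gripper": 0, "x": 0, "y": 0.07, "z": 0, "twist": 0}
    - {"gripper": 0, "x": 0, "y": 0.05, "z": 0, "twist": 0}
    - {"gripper": 0, "x": 0, "y": 0, "z": 0, "twist": 0}

```text
clock: 25.02
ee_pos: [0.4592, -0.0023, 0.0519]
orientation: [0.001, 0.993, -0.116, 0.0]
wrist_force: [-0.3, 0.6, 0.5]
finger_gap: 0.0854
grip_force: 0.0
```

Emit:
step_arm:
  targets:
    - {"gripper": 0, "x": 0.06, "y": 0, "z": 0, "twist": 0}
    - {"gripper": 0, "x": 0.08, "y": 0, "z": 0, "twist": 0}
    - {"gripper": 0, "x": 0.08, "y": 0, "z": 0, "twist": 0}
    - {"gripper": 0, "x": 0.06, "y": 0, "z": 0, "twist": 0}
    - {"gripper": 0, "x": 0, "y": 0, "z": 0, "twist": 0}

```text
clock: 25.43
ee_pos: [0.5759, -0.0259, 0.0523]
orientation: [0.0, 0.993, -0.115, 0.005]
wrist_force: [0.1, 0.1, -0.6]
finger_gap: 0.0853
grip_force: 0.0
```

Emit:
step_arm:
  targets:
    - {"gripper": 0, "x": 0, "y": -0.025, "z": 0, "twist": 0}
    - {"gripper": 0, "x": 0, "y": -0.025, "z": 0, "twist": 0}
    - {"gripper": 0, "x": 0, "y": -0.02, "z": 0, "twist": 0}
    - {"gripper": 0, "x": 0, "y": -0.006, "z": 0, "twist": 0}
    - {"gripper": 0, "x": 0, "y": -0.004, "z": 0, "twist": 0}

```text
clock: 25.85
ee_pos: [0.5751, 0.0078, 0.0518]
orientation: [0.0, 0.993, -0.114, -0.0]
wrist_force: [-0.1, 0.6, -0.5]
finger_gap: 0.0853
grip_force: 0.0
```

Emit:
step_arm:
  targets:
    - {"gripper": 0, "x": 0, "y": -0.003, "z": 0, "twist": 0}
    - {"gripper": 0, "x": 0, "y": -0.003, "z": 0, "twist": 0}
    - {"gripper": 0, "x": 0, "y": -0.003, "z": 0, "twist": 0}
    - {"gripper": 0, "x": 0, "y": -0.003, "z": 0, "twist": 0}
    - {"gripper": 0, "x": 0, "y": -0.003, "z": 0, "twist": 0}

```text
clock: 26.27
ee_pos: [0.5772, 0.012, 0.0518]
orientation: [0.0, 0.993, -0.115, 0.0]
wrist_force: [0.3, -1.0, 0.4]
finger_gap: 0.0853
grip_force: 0.0
```

Emit:
step_arm:
  targets:
    - {"gripper": 0, "x": 0, "y": -0.003, "z": 0, "twist": 0}
    - {"gripper": 0, "x": 0, "y": -0.003, "z": 0, "twist": 0}
    - {"gripper": 0, "x": 0, "y": -0.002, "z": 0, "twist": 0}
    - {"gripper": 0, "x": 0, "y": -0.001, "z": 0, "twist": 0}
    - {"gripper": 0, "x": 0, "y": 0, "z": 0, "twist": 0}

```text
clock: 26.68
ee_pos: [0.5777, 0.0134, 0.0519]
orientation: [0.002, 0.993, -0.115, -0.0]
wrist_force: [-2.1, -7.5, 2.4]
finger_gap: 0.0853
grip_force: 3.0
```

Emit:
step_arm:
  targets:
    - {"gripper": 0, "x": 0, "y": -0.003, "z": 0, "twist": 0}
    - {"gripper": 0, "x": 0, "y": -0.003, "z": 0, "twist": 0}
    - {"gripper": 0, "x": 0, "y": -0.003, "z": 0, "twist": 0}
    - {"gripper": 0, "x": 0, "y": -0.002, "z": 0, "twist": 0}
    - {"gripper": 0, "x": 0, "y": 0, "z": 0, "twist": 0}

```text
clock: 27.1
ee_pos: [0.5777, 0.0135, 0.0525]
orientation: [0.005, 0.994, -0.114, -0.001]
wrist_force: [-5.6, -21.3, 6.7]
finger_gap: 0.0858
grip_force: 7.3
```

Emit:
step_arm:
  targets:
    - {"gripper": 0, "x": 0, "y": -0.003, "z": 0, "twist": 0}
    - {"gripper": 0, "x": 0, "y": -0.003, "z": 0, "twist": 0}
    - {"gripper": 0, "x": 0, "y": -0.002, "z": 0, "twist": 0}
    - {"gripper": 0, "x": 0, "y": -0.001, "z": 0, "twist": 0}
    - {"gripper": 0, "x": 0, "y": 0, "z": 0, "twist": 0}

```text
clock: 27.52
ee_pos: [0.5778, 0.0137, 0.0533]
orientation: [0.008, 0.994, -0.113, -0.001]
wrist_force: [-9.3, -31.6, 12.2]
finger_gap: 0.0852
grip_force: 10.6
```

Both faces are firmly seated. Backing away and up, then measuring the result.

Emit:
step_arm:
  targets:
    - {"gripper": 0, "x": 0, "y": 0.015, "z": 0, "twist": 0}
    - {"gripper": 0, "x": 0, "y": 0.06, "z": 0, "twist": 0}
    - {"gripper": 0, "x": 0, "y": 0.06, "z": 0, "twist": 0}
    - {"gripper": 0, "x": 0, "y": 0.05, "z": -0.05, "twist": 0}
    - {"gripper": 0, "x": 0, "y": 0.05, "z": -0.08, "twist": 0}

```text
clock: 27.93
ee_pos: [0.5553, -0.0683, 0.1011]
orientation: [-0.001, 0.993, -0.115, -0.004]
wrist_force: [0.8, -0.5, -1.3]
finger_gap: 0.0852
grip_force: 0.0
```

Emit:
step_arm:
  targets:
    - {"gripper": 0, "x": -0.02, "y": 0.05, "z": -0.08, "twist": 0}
    - {"gripper": 0, "x": -0.05, "y": 0.05, "z": -0.08, "twist": 0}
    - {"gripper": 0, "x": -0.05, "y": 0.05, "z": -0.08, "twist": 0}
    - {"gripper": 0, "x": -0.05, "y": 0.05, "z": -0.08, "twist": 0}
    - {"gripper": 0, "x": -0.05, "y": 0.05, "z": -0.08, "twist": 0}

```text
clock: 28.35
ee_pos: [0.4508, -0.1441, 0.262]
orientation: [-0.0, 0.993, -0.115, 0.0]
wrist_force: [0.4, -0.3, -0.1]
finger_gap: 0.0855
grip_force: 0.0
```

```bash
python3 - <<'E'
from h import *
np.set_printoptions(precision=4,suppress=True)
s=get_state();print(s['ee_pos'],s['clock'])
for n in('scene','side'):
    i=snapshot(n);cv2.imwrite(f'pics/{n}8.png',i[:,:,::-1])
    h=cv2.cvtColor(i,cv2.COLOR_RGB2HSV);g=cv2.cvtColor(i,cv2.COLOR_RGB2GRAY)
    # bell: saturated orange, near predicted place
    m=cv2.inRange(h,(12,140,110),(28,255,255));k,l,st,ce=cv2.connectedComponentsWithStats(m)
    for q in range(1,k):
        if st[q][4]>60:print(n,'orange',st[q],ce[q])
    # pixel prediction of the ideal lid
    c=camera_info(n);Mi=np.linalg.inv(np.array(c['cam_to_world']));K=np.array(c['mtx'])
    px=lambda x,y,z:(lambda p:p[:2]/p[2])(K@(Mi@[x,y,z,1])[:3])
    a=np.radians(-13.2);R=np.array([[np.cos(a),-np.sin(a)],[np.sin(a),np.cos(a)]]);o=np.array([.7045,.228])
    print('pred lid px',[px(*(o+R@np.array(v)),.112).round(1).tolist() for v in[(0,0),(0,-.164),(-.167,-.164),(-.167,0)]])
    print('pred bell top',px(*(o+R@[-.0835,-.082]),.212))
    d=cv2.inRange(h,(0,30,20),(25,200,135));k,l,st,ce=cv2.connectedComponentsWithStats(d);
    p=px(*(o+R@[-.03,-.03]),.112).astype(int);q=l[p[1],p[0]];print('dark comp',q,st[q])
    if q:
        ct=max(cv2.findContours((l==q).astype('uint8'),0,2)[0],key=cv2.contourArea);hu=cv2.convexHull(ct);print(cv2.approxPolyDP(hu,3,True)[:,0].tolist())
E
```

```text
[ 0.4508 -0.1441  0.262 ] 28.35
scene orange [217  54  57  18 170] [246.5647  65.6059]
scene orange [ 0 61 13 10 65] [ 5.4769 65.4308]
scene orange [220  79  56  24 141] [248.3121  96.6525]
scene orange [152  81  60  21 182] [183.6758  95.5385]
scene orange [160 111  55  22 149] [189.2483 126.6779]
scene orange [ 83 115  63  25 194] [119.3608 131.799 ]
scene orange [275 130  28  43 598] [288.5585 157.7559]
scene orange [  0 134  37  25 170] [ 17.4412 144.1412]
scene orange [ 96 141  59  29 160] [130.6188 161.9375]
scene orange [ 23 176  36  22 111] [ 40.6306 186.4775]
scene orange [248 244  14  14  99] [254.6768 250.2323]
scene orange [273 319  81  65 911] [315.4292 354.0099]
scene orange [  0 360  29  24 157] [ 10.2866 370.6752]
pred lid px [[241.8, 144.7], [309.1, 128.7], [338.8, 181.4], [265.2, 200.8]]
pred bell top [291.079  129.4035]
dark comp 0 [     0      0    512    384 153277]
side orange [107 125  45  19  86] [122.9186 136.3256]
side orange [241 157  20  23 311] [251.1415 169.0547]
side orange [ 28 272  24  40 104] [ 38.9327 292.2115]
side orange [ 86 366  14  11  98] [ 92.9388 370.949 ]
pred lid px [[208.7, 183.0], [236.6, 155.0], [295.8, 165.4], [273.9, 196.1]]
pred bell top [253.396  136.8754]
dark comp 1 [     0      0    512    384 134827]
[[511, 0], [511, 216], [429, 383], [0, 383], [0, 0]]
```

```bash
python3 - <<'E'
from h import *
np.set_printoptions(precision=4,suppress=True)
P={'scene':[[241.8,144.7],[309.1,128.7],[338.8,181.4],[265.2,200.8]],'side':[[208.7,183.],[236.6,155.],[295.8,165.4],[273.9,196.1]]}
T={'scene':(275,120,304,174),'side':(238,125,264,182)}
for n in P:
    i=cv2.imread(f'pics/{n}8.png');g=cv2.cvtColor(i,6);h=cv2.cvtColor(i,cv2.COLOR_BGR2HSV)
    q=cv2.cornerSubPix(g,np.array(P[n],np.float32).reshape(-1,1,2),(5,5),(-1,-1),(3,50,.01))[:,0]
    L=np.array([ray(n,p,.112) for p in q]);print(n,q.tolist());print(L,'centre',L.mean(0),'diag centres',(L[0]+L[2])/2,(L[1]+L[3])/2)
    for a in range(4):
        e=L[(a+1)%4]-L[a];print(round(np.hypot(*e),4),round((np.degrees(np.arctan2(e[1],e[0]))+45)%90-45,2),end='; ')
    x0,y0,x1,y1=T[n];m=cv2.inRange(h,(8,110,90),(28,255,255))[y0:y1,x0:x1];ys,xs=np.nonzero(m)
    r=ys<ys.min()+5;print('\ntip',xs[r].mean()+x0,ys.min()+y0,'bottom',ys.max()+y0,xs[ys>ys.max()-12].min()+x0,xs[ys>ys.max()-12].max()+x0)
    print('bell xy',ray(n,(xs[r].mean()+x0,ys.min()+y0+2.5),.212))
E
```

```text
scene [[241.6548614501953, 143.83026123046875], [304.5247802734375, 127.42742919921875], [337.5006408691406, 180.51502990722656], [264.64166259765625, 198.83462524414062]]
[[0.707  0.227 ]
 [0.6762 0.0748]
 [0.5079 0.1073]
 [0.5469 0.2645]] centre [0.6095 0.1684] diag centres [0.6075 0.1671] [0.6115 0.1697]
0.1552 -11.46; 0.1714 -10.91; 0.162 -13.94; 0.1644 -13.19; 
tip 291.6363636363636 128 bottom 173 275 302
bell xy [0.6013 0.168 ]
side [[206.75767517089844, 184.47950744628906], [235.13612365722656, 153.50491333007812], [294.2185974121094, 165.2063751220703], [272.3372497558594, 194.65234375]]
[[0.7074 0.2358]
 [0.6727 0.0598]
 [0.5087 0.1058]
 [0.5463 0.2602]] centre [0.6088 0.1654] diag centres [0.608  0.1708] [0.6095 0.16  ]
0.1795 -11.14; 0.1704 -15.68; 0.1589 -13.7; 0.1629 -8.6; 
tip 250.5703125 125 bottom 179 241 263
bell xy [0.6205 0.1116]
```

```bash
python3 -c "
from station import *
print(job_done())"
```

```text
the job is handed in; nothing more can be done
None
```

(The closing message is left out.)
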